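# Return a sample bottle to its place in a tightly filled rack

### The job

Put the red-capped sample bottle back in its place in the crowded wooden rack, between the yellow-capped and the blue-capped bottle: nudge those two neighbours apart along the rack, each with the bottles behind it, until there is room, then lower the red one between them until it stands upright on the rack floor like the rest. They are glass: slide them slowly, without knocking them together, feel when a side of the row comes up firm and push no harder, don't force the bottle in or let it drop, and don't lift the others out of the rack, tip them or disturb the other things on the bench.

Things in the scene. Friction and masses are not known exactly. Their poses are not given: they have to be found in the camera images.
- red_center (a point): The bottle to put back, red cap, standing on the bench on the robot's side of the rack. Amber glass, 44 x 44 mm square, 83 mm tall, 0.1 to 0.2 kg; sides straight from 4 to 60 mm above the underside, foot bevelled 4 mm, shoulder sloping from 60 to 67 mm, then a round cap 34 mm across. This point is its centre, 41.5 mm above the underside; z up, x and y square to its faces.
- yellow_center (a point): Yellow-capped bottle in the rack, made like the red one; its centre, 41.5 mm above the underside; y runs along the row, x across it. Blue stands right beside it, to its left in some starts, to its right in others. Grip across the x faces, above the rails. Sliding one side of the row takes 1 to 5 N; over 20 N between two bottles is too hard, and knocks at over 30 mm/s reach that; 15 mm/s is safe.
- blue_center (a point): Blue-capped bottle in the rack beside the yellow one. Same size, point and axes as the yellow one. The rack is a low wooden stand fixed to the bench, one bottle wide: its floor is 12 mm above the bench, front and back rails rise 16 mm above the floor and leave 1.5 mm play each side of a bottle, end blocks rise 45 mm above the floor. It holds six bottles with 3 mm to spare; five stand in it now.
- white_a_center (a point): White-capped bottle in the rack, the only one to the left (+y) of the yellow and blue pair. Same size, point and axes as the yellow one. The rack is not tracked: each side of the row can be slid 5 to 42 mm before it comes up firm against its end block, different every time, to be felt or seen. Both sides must go practically all the way to make room for the red bottle.
- white_b_center (a point): White-capped bottle in the rack, next to the right (-y) of the yellow and blue pair. Same size, point and axes as the yellow one. The bottles on one side may have cracks of up to 6 mm between them, which close as they are pushed.
- white_c_center (a point): White-capped bottle, the last in the rack on the right (-y). Same size, point and axes as the yellow one. 
- slide_box: Bystander: closed blue slide box lying flat, 83 x 97 x 34 mm, origin at the centre of its underside.
- dropper: Bystander: black dropper bottle, 34 mm across, 88 mm tall, origin at the centre of its underside.
- petri: Bystander: closed clear dish, 92 mm across, 16 mm tall, origin at the centre of its underside.
- lens_can: Bystander: clear objective-lens canister with black lid, 42 mm across, 64 mm tall, origin at the centre of its underside.

How it is judged (in metres and radians):
At the end, for the whole second after the job is handed in: Red is within 51 mm (centre to centre) of both yellow and blue, which are over 85 mm apart, and in line with yellow within 6 mm. All six bottles stand on the rack floor (centres 53.5 mm above the bench, within 3 mm), upright within 0.06 rad, at rest (under 0.01 m/s) (horizontal distance between red_center and yellow_center below 0.051 m and horizontal distance between red_center and blue_center below 0.051 m and horizontal distance between yellow_center and blue_center above 0.085 m and x of red_center in the frame of yellow_center between -0.006 and 0.006 m and height (world z) of yellow_center between 0.0505 and 0.0565 m and angle between each of yellow_center, blue_center, white_a_center, white_b_center, white_c_center, red_center's own z axis and vertical below 0.06 rad and linear speed of each of yellow, blue, white_a, white_b, white_c, red below 0.01 m/s and height (world z) of blue_center between 0.0505 and 0.0565 m and height (world z) of white_a_center between 0.0505 and 0.0565 m and height (world z) of white_b_center between 0.0505 and 0.0565 m and height (world z) of white_c_center between 0.0505 and 0.0565 m and height (world z) of red_center between 0.0505 and 0.0565 m); the robot touches nothing.
It fails at once if two bottles are pressed against each other with more than 20 N (contact force between any of red, white_a, white_b and yellow above 20 N or contact force between any of red, yellow, white_a, white_b and blue above 20 N or contact force between white_b and white_c above 20 N).
It fails at once if a bottle of the row is lifted more than 12 mm off the rack floor (height (world z) of any of yellow_center, blue_center, white_a_center, white_b_center, white_c_center above 0.0655 m).
It fails at once if a bottle of the row is tipped more than 0.3 rad (angle between any of yellow_center, blue_center, white_a_center, white_b_center, white_c_center's own z axis and vertical above 0.3 rad).
It fails at once if the red-capped bottle is dropped (it falls faster than 0.4 m/s out of the fingers) or laid over (tipped more than 0.8 rad) ((contact force between the fingers and red below 0.1 N and linear speed of red above 0.4 m/s) or angle between red_center's own z axis and vertical above 0.8 rad).
It fails at once if a bystander is moved more than 15 mm (distance of any of slide_box, dropper, petri, lens_can from where it was at the start of the episode above 0.015 m).
It also fails if it takes over 64 s, if anything falls off the work surface, if the arm or the gripper's body presses on something with over 40 N, if the wrist force passes 120 N, or if a joint passes its speed limit or range.

### The arm

A 6-joint arm with a two-finger parallel gripper is mounted at the origin on the work surface. World frame = base frame: x ahead of the robot, y to its left, z up, the work surface at z = 0. Lengths are in mm, angles in rad, forces in N, time in s.
With the tool pointing down it reaches from about 375 to 900 mm from the base axis. Payload 3.1 kg.
Tool frame: the origin (TCP) lies between the finger pads; the fingertips stand 22 mm ahead of it and the grasp point (between the pads) lies 3 mm ahead of it; z points along the fingers, y is the line along which they close (so a half turn about z gives the same grasp; the last joint's range is limited). The gripper opens to 87 mm and grips with 3 to 60 N. Pads are 19 mm wide; open, the fingers measure 117 mm over their backs; the gripper's body (75 mm by 190 mm) begins 51 mm behind the grasp point.
Start: joints at [1.101, 0.527, 1.433, -0, 1.181, -0.178], TCP at [179.757, 598.568, 244.548] pointing down, gripper open.
Joint ranges: [-3.08, 3.08], [-0.75, 2.2], [0.22, 2.44], [-1.43, 4.57], [0, 2.65], [-2.85, 2.85]. Speed limits (rad/s): [2.79, 2.79, 3.14, 3.14, 3.14, 3.14].

### API

Orientations are given as a rotation vector (axis times angle).
In Python, from plant import robot, camera, job, spotter gives the robot as it stands.
- The arm moves only by the shell command python3 -m inch 'ROWS'. ROWS is JSON, a list of rows, each a list of 5 numbers: the shift along the tool's x, y, z in units of 0.6 m (1.0 is 0.6 m), then the turn about the tool's z in units of 180 degrees (1.0 is 180 degrees), then the finger opening in mm, from 0 to 87. In form: [[x, y, z, turn, fingers], ...]. A call has exactly 8 rows; each row is the pose to reach, as a shift and turn from the pose commanded when the call began, along the tool's axes at that moment, turning the shorter way round; what a row does not reach only later rows make up. A row lasts 1/10 s, in which the tool goes at most 50 mm and 8.59 degrees, less where a joint would pass 70% of its speed; a pose out of reach is approached as far as the arm can. A call with a number of a shift or a turn outside -1 to 1 is refused whole. A call with a gripper value outside its range is refused whole. The fingers move at their own pace and stop on an object; the grip force is fixed at half the most. Time passes only in rows, so rows that repeat a pose let the fingers close, or fill a call up. It gives the time, the measured TCP pose, the force, the opening and the grip force at its end, in the units of the state.
- robot.get_obs(): the state, without advancing time (a new reading comes with each control period).
- camera(name): name is "side" or "top" or "wrist"; returns a dict with "image" (480x640x3 uint8, red, green, blue), "z_map" (480x640 float32, mm along the optical axis (not along the pixel's ray), 0 where there is no reading), "K" (3x3 intrinsics, pixels), "rvec" (rotation vector, rad) and "tvec" (3), from world to camera coordinates, as OpenCV has them; the wrist camera has in their place "mount" (4x4, takes a point from camera to tool coordinates, whose origin is the TCP and whose axes are the flange's). Camera axes: x right, y down, z forward; pixel columns grow to the right and rows downward; lengths in mm; the calibration is good to about 2 mm. A picture is of the moment at which its call begins: read the wrist's pose just before it.
- job.job_done(): hands the job in; it is judged then, once.
Trained networks look in the newest picture that a camera, given by its name, has taken for a name from the list of things; names that differ only in an ending like _2 or _b are one class to them, and where a whole thing is asked for, a point or a joint stands for the part that bears it (a point fixed in the world has none). Each returns a list of dicts, best first, with "confidence" (0 to 1); they miss things now and then, are a little off and sometimes report something else, mostly with a low value. They report only what shows in the picture. A call takes as long as a camera call.
- spotter.look_for(thing, camera): "position" ([x, y, z] in mm, in world coordinates, good to about 4 mm: the middle of the surface that is visible of it).
- spotter.landmark_of(thing, camera): "position" ([x, y, z] in mm, in world coordinates, good to about 4 mm: a listed point, or the origin of a listed thing).
The state is a dict: "t": time; "joints": joint angles; "dq": joint speeds; "tau": joint torques, N m; "eef_pos": TCP position; "orientation": TCP orientation; "contact_force": force on the tool from outside, world axes, zero at the start; "wrist_torque": the same for the moment, N m; "finger_gap": finger opening in mm; "finger_force": force on a finger pad.
Only numpy, scipy, OpenCV 4.12 (cv2) and the standard library are available. Lean on these libraries where they do the work, as an engineer would, in place of code of your own. Each camera call takes 0.05 s, during which the arm holds its last target. There are 200 camera calls.

## Working session

There is one attempt and no reset: what is moved stays moved. The work goes in short steps, Python scripts to look and compute and a shell command to move; the robot and the scene stay as the last step left them, time stands still between calls to the robot, and variables do not carry over. Pictures are saved under pics/ and viewed, at most 10 in all, crops included, and the job is handed in when it is done.

```bash
mkdir -p pics; ls
cat > h.py <<'E'
import numpy as np, cv2
from plant import robot, camera, job, spotter
def snap(name,f=None):
    o=robot.get_obs(); c=camera(name)
    if f: cv2.imwrite('pics/'+f,c['image'][:,:,::-1])
    if 'mount' in c:
        T=np.eye(4);T[:3,:3]=cv2.Rodrigues(np.array(o['orientation'],float))[0];T[:3,3]=o['eef_pos'];c['T']=T@c['mount']
    else:
        W=np.eye(4);W[:3,:3]=cv2.Rodrigues(np.array(c['rvec'],float))[0];W[:3,3]=np.ravel(c['tvec']);c['T']=np.linalg.inv(W)
    return c
def cloud(c):
    z=c['z_map'];v,u=np.mgrid[:480,:640];K=c['K']
    P=np.stack([(u-K[0,2])/K[0,0]*z,(v-K[1,2])/K[1,1]*z,z],-1)
    P=P@c['T'][:3,:3].T+c['T'][:3,3];P[z==0]=np.nan
    return P
E
python3 - <<'E'
from h import *
o=robot.get_obs();print({k:np.round(v,3) for k,v in o.items()})
print(cv2.Rodrigues(np.array(o['orientation'],float))[0].round(3))
c=snap('top','top1.png')
for n in ['red_center','yellow_center','blue_center','white_a_center','slide_box','dropper','petri','lens_can']:
    print(n,[(np.round(d['position']),round(d['confidence'],2)) for d in spotter.landmark_of(n,'top')][:5])
P=cloud(c);hsv=cv2.cvtColor(c['image'],cv2.COLOR_RGB2HSV)
np.savez('top.npz',P=P,img=c['image'])
snap('side','side1.png')
E
```

```text
pics
{'t': np.float64(0.0), 'joints': array([ 1.101,  0.528,  1.434, -0.   ,  1.181, -0.178]), 'dq': array([ 0.002,  0.   , -0.   , -0.   ,  0.002,  0.001]), 'tau': array([ -0.   , -44.004, -17.659,   0.063,   0.058,  -0.   ]), 'eef_pos': array([179.442, 597.951, 243.559]), 'orientation': array([-4.570e-01, -3.108e+00,  3.000e-03]), 'contact_force': array([ 1.205,  0.19 , -0.039]), 'wrist_torque': array([0.041, 0.01 , 0.053]), 'finger_force': np.float64(0.0), 'finger_gap': np.float64(87.053)}
[[-0.958  0.288 -0.001]
 [ 0.288  0.958 -0.002]
 [ 0.    -0.002 -1.   ]]
red_center [(array([458., -51.,  44.]), 0.7)]
yellow_center [(array([658., -29.,  50.]), 0.63)]
blue_center [(array([660.,  18.,  55.]), 0.55)]
white_a_center [(array([662.,  60.,  56.]), 0.57)]
slide_box [(array([418., 338.,   1.]), 0.7)]
dropper [(array([ 632., -382.,    2.]), 0.49)]
petri [(array([ 425., -365.,   -2.]), 0.74), (array([417., 338.,   3.]), 0.72)]
lens_can [(array([605., 325.,   1.]), 0.52)]
```

View pics/top1.png

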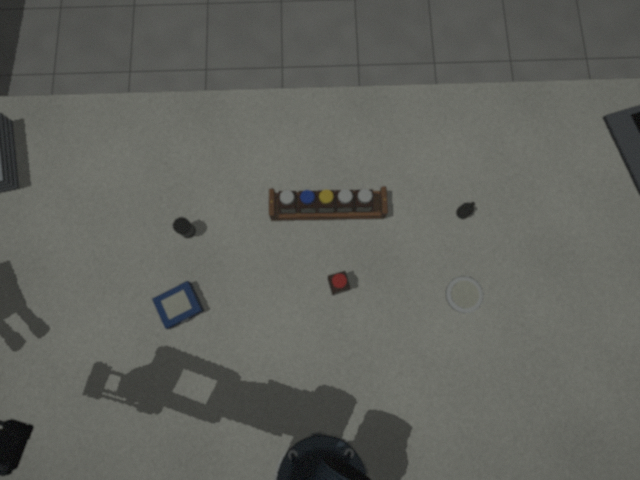

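View pics/side1.png

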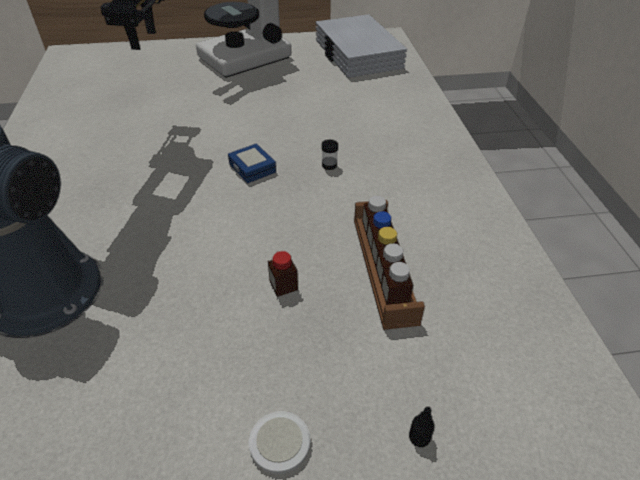

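Run:
```python
import numpy as np,cv2
d=np.load('top.npz');P=d['P'];z=P[...,2]
hsv=cv2.cvtColor(d['img'],cv2.COLOR_RGB2HSV)
for lo,hi in [((75,90),)*1 and (75,105)]:
    m=((z>lo)&(z<hi)).astype(np.uint8)
    n,l,s,c=cv2.connectedComponentsWithStats(m)
    for i in range(1,n):
        if s[i,4]>40:
            q=P[l==i]; print(s[i],'mid',((np.nanmin(q,0)+np.nanmax(q,0))/2).round(1),'ext',np.ptp(q,axis=0).round(1),'hsv',np.median(hsv[l==i],0))
# end blocks: z~57
m=((z>50)&(z<64)&(P[...,0]>600)&(P[...,0]<720)&(abs(P[...,1])<250)).astype(np.uint8)
n,l,s,c=cv2.connectedComponentsWithStats(m)
for i in range(1,n):
    if s[i,4]>30: q=P[l==i];print('blk',s[i],q.min(0).round(1),q.max(0).round(1))
```

```text
[336 189  17  18 225] mid [654.9 -73.7  86.9] ext [38.7 39.3 23.7] hsv [ 45.   9. 108.]
[355 189  18  19 233] mid [ 652.8 -120.8   87. ] ext [41.3 40.1 24. ] hsv [ 40.   9. 103.]
[278 190  18  17 226] mid [656.9  66.8  87.2] ext [35.9 41.3 24.3] hsv [ 45.   9. 110.]
[298 190  18  18 225] mid [654.9  18.   87.1] ext [38.6 40.7 23.9] hsv [111. 142.  90.]
[317 190  18  17 226] mid [655.7 -28.3  87. ] ext [39.3 40.8 23.8] hsv [ 25. 149. 109.]
[332 274  15  15 170] mid [452.9 -53.4  81.3] ext [33.3 33.2 11.9] hsv [  1. 156. 104.]
[293 459  27  15 131] mid [57.7 33.1 90.1] ext [20.  56.5 29.5] hsv [105.  53.  22.]
blk [380 187   8  28 149] [ 619.1 -180.1   50.2] [ 688.7 -165.5   61.2]
blk [268 189   6  28 161] [621.9 101.   50.6] [691.5 114.5  61.8]
blk [354 196  19  14  40] [ 632.2 -142.8   50.7] [663.9 -98.7  63.9]
blk [317 203  36   8  60] [632.8 -93.9  50.2] [647.6  -7.   63.3]
blk [279 205  18   6  32] [634.2  44.9  50.1] [649.1  86.9  63.3]
blk [298 209  18   2  34] [633.9  -2.1  50.1] [636.4  39.7  63.5]
```

The top view shows the rack at rows 188–220, columns 268–388, with blue at column 307 and yellow at 326, so blue is to the left (+y). Red is at (339, 282). The bystanders are well away from the rack. I'll move over the pair and look from close by.

```bash
python3 -m inch '[[-0.52,-0.37,0,0.38,87],[-0.52,-0.37,0,0.38,87],[-0.52,-0.37,0,0.38,87],[-0.52,-0.37,0,0.38,87],[-0.52,-0.37,0,0.38,87],[-0.52,-0.37,0,0.38,87],[-0.52,-0.37,0,0.38,87],[-0.52,-0.37,0,0.38,87]]'
python3 - <<'E'
from h import *
o=robot.get_obs();R=cv2.Rodrigues(np.array(o['orientation'],float))[0];print(R.round(3),R.T@(np.array([655,-5,230])-o['eef_pos'])/600)
E
```

```text
t: 1.3
eef_pos: [416.7, 293.8, 244.9]
orientation: [2.133, 2.305, 0.001]
contact_force: [0.3, 0.2, 0.6]
finger_gap: 86.9
finger_force: 0.0
[[-0.077  0.997  0.001]
 [ 0.997  0.077 -0.   ]
 [-0.     0.001 -1.   ]] [-0.52705025  0.35764263  0.02542941]
```

```bash
python3 -m inch '[[-0.527,0.358,0.025,0.029,87],[-0.527,0.358,0.025,0.029,87],[-0.527,0.358,0.025,0.029,87],[-0.527,0.358,0.025,0.029,87],[-0.527,0.358,0.025,0.029,87],[-0.527,0.358,0.025,0.029,87],[-0.527,0.358,0.025,0.029,87],[-0.527,0.358,0.025,0.029,87]]'
cat > w.py <<'E'
from h import *
import sys
c=snap('wrist',sys.argv[1]);P=cloud(c);z=P[...,2]
hsv=cv2.cvtColor(c['image'],cv2.COLOR_RGB2HSV)
o=robot.get_obs();print(np.round(o['eef_pos'],1),cv2.Rodrigues(np.array(o['orientation'],float))[0][:2].round(4))
for lo,hi in [(88,102),(50,61)]:
    m=((z>lo)&(z<hi)).astype(np.uint8)
    n,l,s,cc=cv2.connectedComponentsWithStats(m)
    for i in range(1,n):
        if s[i,4]>150:
            q=P[l==i];a=np.percentile(q,1,0);b=np.percentile(q,99,0)
            print(lo,s[i],'mid',((a+b)/2).round(1),'lo',a.round(1),'hi',b.round(1),'hsv',np.median(hsv[l==i],0))
E
python3 w.py w1.png
```

```text
t: 2.1
eef_pos: [657.9, -4.0, 229.5]
orientation: [2.229, 2.211, 0.001]
contact_force: [-0.0, 0.5, -0.4]
finger_gap: 87.0
finger_force: 0.0
[661.1  -8.1 229.3] [[ 0.0108  0.9999  0.0063]
 [ 0.9999 -0.0108 -0.0043]]
88 [ 295  117   49   51 1782] mid [659.2  63.1  93.7] lo [643.7  47.3  91.2] hi [674.8  79.   96.1] hsv [ 78.   9. 203.]
88 [ 296  186   46   46 1560] mid [658.8  14.3  92.8] lo [643.2  -1.6  89.6] hi [674.4  30.3  96.1] hsv [109. 249. 178.]
88 [ 297  242   44   43 1394] mid [658.4 -31.   92.5] lo [642.8 -46.9  88.9] hi [674.  -15.   96.1] hsv [ 26. 255. 210.]
88 [ 298  295   42   36 1194] mid [657.8 -75.   92.4] lo [642.  -89.2  88.8] hi [673.7 -60.7  96. ] hsv [ 60.  10. 105.]
88 [299 365  39  17 515] mid [ 657.4 -131.9   94.6] lo [ 641.7 -140.4   93.1] hi [ 673.  -123.4   96. ] hsv [ 80.  12. 104.]
50 [ 274   78   90   20 1758] mid [659.6 103.8  54.5] lo [625.2  96.7  50.6] hi [693.9 110.8  58.4] hsv [ 14. 184. 127.]
50 [ 61 248  71  49 567] mid [456.2 -50.7  55.6] lo [430.4 -71.6  50.2] hi [482.  -29.8  60.9] hsv [ 10. 226.  32.]
50 [283 376  70  16 925] mid [ 657.  -176.2   54.2] lo [ 622.6 -183.2   50.3] hi [ 691.4 -169.2   58.1] hsv [ 14. 187.  70.]
```

View pics/w1.png

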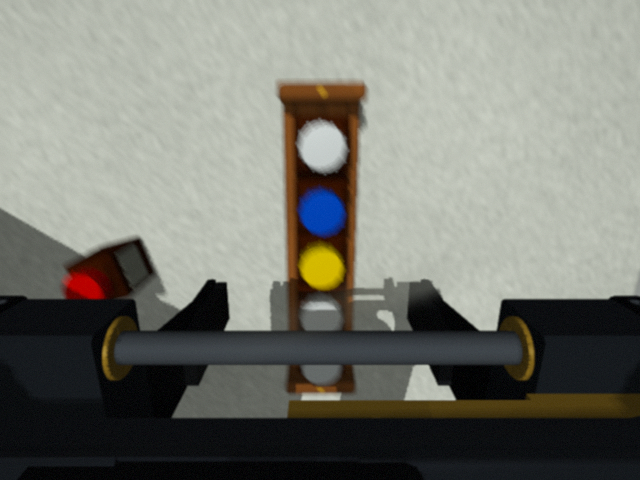

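The wrist view shows the row at column 322: blue at row 212 and yellow at row 267. The rack is parallel to the tool x axis. The arm hadn't settled, so I'll measure once more at rest.

```bash
python3 w.py w2.png
```

```text
[658.8  -5.3 229.2] [[ 0.0109  0.9999  0.0033]
 [ 0.9999 -0.0109 -0.0018]]
88 [ 289  111   49   51 1800] mid [659.3  63.2  93.8] lo [643.6  47.3  91.4] hi [675.   79.   96.1] hsv [ 80.   9. 207.]
88 [ 291  180   46   46 1570] mid [658.9  14.5  92.8] lo [643.3  -1.5  89.4] hi [674.4  30.4  96.2] hsv [109. 251. 180.]
88 [ 292  237   44   43 1408] mid [658.3 -30.8  92.6] lo [642.8 -46.7  89. ] hi [673.9 -14.9  96.1] hsv [ 26. 255. 213.]
88 [ 293  290   43   40 1273] mid [658.  -76.7  92.3] lo [642.2 -92.6  88.5] hi [673.8 -60.8  96.1] hsv [ 70.   9. 108.]
88 [296 365  37  13 350] mid [ 657.4 -134.4   94.4] lo [ 642.6 -141.    92.9] hi [ 672.2 -127.8   95.9] hsv [ 80.  12. 105.]
50 [ 268   72   91   20 1722] mid [659.7 103.7  54.2] lo [625.4  96.9  50.4] hi [694.  110.5  58. ] hsv [ 14. 194. 117.]
50 [ 55 244  72  48 580] mid [456.  -50.4  55.6] lo [430.2 -71.3  50.2] hi [481.8 -29.6  61. ] hsv [  9. 240.  31.]
50 [280 372  70  16 946] mid [ 657.  -176.4   54.3] lo [ 622.4 -183.5   50.3] hi [ 691.5 -169.2   58.2] hsv [ 14. 190.  60.]
```

```bash
python3 -m inch '[[0.008,0.002,0.04,0.001,87],[0.017,0.004,0.08,0.001,87],[0.025,0.004,0.12,0.001,87],[0.025,0.004,0.15,0.001,87],[0.025,0.004,0.167,0.001,87],[0.025,0.004,0.167,0.001,87],[0.025,0.004,0.167,0.001,87],[0.025,0.004,0.167,0.001,87]]'
python3 - <<'E'
from h import *
o=robot.get_obs();R=cv2.Rodrigues(np.array(o['orientation'],float))[0];print(R.round(4),R.T@(np.array([658.5,14.5,60])-o['eef_pos'])/600,o['dq'].round(3))
E
```

```text
t: 3.0
eef_pos: [659.0, 14.4, 130.7]
orientation: [2.23, 2.21, 0.002]
contact_force: [-0.3, -0.4, -0.3]
finger_gap: 86.9
finger_force: 0.0
[[ 9.0e-03  1.0e+00  2.6e-03]
 [ 1.0e+00 -9.0e-03 -3.0e-04]
 [-3.0e-04  2.6e-03 -1.0e+00]] [ 0.00026246 -0.00111638  0.11789316] [-0.002 -0.004  0.001 -0.001 -0.002 -0.001]
```

```bash
python3 -m inch '[[0,-0.001,0.03,0,87],[0,-0.001,0.06,0,87],[0,-0.001,0.09,0,87],[0,-0.001,0.118,0,87],[0,-0.001,0.118,0,60],[0,-0.001,0.118,0,50],[0,-0.001,0.118,0,43],[0,-0.001,0.118,0,40]]';  python3 -m inch '[[0,0,0,0,40],[0,0,0,0,40],[0,0,0,0,40],[0,0,0,0,40],[0,0,0,0,40],[0,0,0,0,40],[0,0,0,0,40],[0,0,0,0,40]]'
```

```text
t: 3.8
eef_pos: [658.4, 14.3, 59.7]
orientation: [2.23, 2.21, 0.002]
contact_force: [-0.7, 0.3, -0.0]
finger_gap: 62.6
finger_force: 0.0
t: 4.6
eef_pos: [658.0, 14.4, 59.0]
orientation: [2.231, 2.211, 0.001]
contact_force: [-0.2, -0.5, 4.0]
finger_gap: 43.8
finger_force: 30.0
```

```bash
python3 -m inch '[[0.0015,0,0,0,40],[0.0035,0,0,0,40],[0.0055,0,0,0,40],[0.0075,0,0,0,40],[0.0095,0,0,0,40],[0.0115,0,0,0,40],[0.0135,0,0,0,40],[0.015,0,0,0,40]]'
```

```text
t: 5.4
eef_pos: [658.0, 22.2, 59.0]
orientation: [2.23, 2.21, -0.001]
contact_force: [0.0, -3.6, 4.8]
finger_gap: 43.8
finger_force: 30.0
```

```bash
python3 -m inch '[[0.0013,0,0,0,40],[0.0026,0,0,0,40],[0.0039,0,0,0,40],[0.0052,0,0,0,40],[0.0065,0,0,0,40],[0.0077,0,0,0,40],[0.0083,0,0,0,40],[0.0083,0,0,0,40]]'
```

```text
t: 6.2
eef_pos: [658.0, 27.3, 59.0]
orientation: [2.23, 2.211, -0.001]
contact_force: [-0.2, -2.9, 5.4]
finger_gap: 43.9
finger_force: 30.0
```

```bash
python3 -m inch '[[0.0007,0,0,0,40],[0.0014,0,0,0,40],[0.0021,0,0,0,40],[0.0028,0,0,0,40],[0.0035,0,0,0,40],[0.0035,0,0,0,40],[0.0035,0,0,0,40],[0.0035,0,0,0,40]]'
```

```text
t: 7.0
eef_pos: [658.0, 29.3, 59.0]
orientation: [2.23, 2.21, -0.001]
contact_force: [-0.8, -3.2, 6.0]
finger_gap: 43.7
finger_force: 30.0
```

```bash
python3 -m inch '[[0.0007,0,0,0,40],[0.0014,0,0,0,40],[0.0021,0,0,0,40],[0.0027,0,0,0,40],[0.0027,0,0,0,40],[0.0027,0,0,0,40],[0.0027,0,0,0,40],[0.0027,0,0,0,40]]'
```

```text
t: 7.8
eef_pos: [658.1, 30.9, 59.0]
orientation: [2.23, 2.21, -0.001]
contact_force: [0.2, -3.2, 5.1]
finger_gap: 43.9
finger_force: 30.0
```

```bash
python3 -m inch '[[0.0007,0,0,0,40],[0.0014,0,0,0,40],[0.0021,0,0,0,40],[0.0021,0,0,0,40],[0.0021,0,0,0,40],[0.0021,0,0,0,40],[0.0021,0,0,0,40],[0.0021,0,0,0,40]]'
```

```text
t: 8.6
eef_pos: [658.1, 31.6, 59.0]
orientation: [2.229, 2.21, -0.002]
contact_force: [-0.2, -5.3, 6.0]
finger_gap: 43.6
finger_force: 30.0
```

```bash
python3 -m inch '[[0.0005,0,0,0,40],[0.001,0,0,0,40],[0.001,0,0,0,40],[0.001,0,0,0,40],[0.001,0,0,0,40],[0.001,0,0,0,40],[0.001,0,0,0,40],[0.001,0,0,0,40]]'
```

```text
t: 9.4
eef_pos: [658.1, 31.5, 59.1]
orientation: [2.229, 2.21, -0.003]
contact_force: [-1.1, -6.2, 5.6]
finger_gap: 44.0
finger_force: 30.0
```

```bash
python3 -m inch '[[-0.001,0,0,0,60],[-0.002,0,0,0,87],[-0.003,0,0,0,87],[-0.003,0,0,0,87],[-0.003,0,0,0,87],[-0.003,0,0,0,87],[-0.003,0,0,0,87],[-0.003,0,0,0,87]]'; python3 -m inch '[[-0.015,0,0,0,87],[-0.035,0,0,0,87],[-0.055,0,0,0,87],[-0.075,0,0,0,87],[-0.095,0,0,0,87],[-0.105,0,0,0,87],[-0.105,0,0,0,87],[-0.105,0,0,0,87]]'
python3 - <<'E'
from h import *
o=robot.get_obs();R=cv2.Rodrigues(np.array(o['orientation'],float))[0];print(R.round(4),R.T@(np.array([658,-30.8,60])-o['eef_pos'])/600,o['dq'].round(3))
E
```

```text
t: 10.2
eef_pos: [657.7, 32.3, 58.6]
orientation: [2.231, 2.211, 0.0]
contact_force: [-0.1, 0.4, 0.0]
finger_gap: 86.3
finger_force: 0.0
t: 11.0
eef_pos: [657.0, -30.9, 58.5]
orientation: [-2.232, -2.21, -0.0]
contact_force: [-0.4, 1.1, -0.5]
finger_gap: 86.9
finger_force: 0.0
[[ 9.6e-03  1.0e+00 -2.0e-04]
 [ 1.0e+00 -9.6e-03  3.0e-04]
 [ 3.0e-04 -2.0e-04 -1.0e+00]] [ 0.00021114  0.00164116 -0.0024692 ] [ 0.014 -0.     0.003 -0.002  0.001  0.001]
```

```bash
python3 -m inch '[[0,0.001,-0.001,0,87],[0,0.001,-0.001,0,60],[0,0.001,-0.001,0,50],[0,0.001,-0.001,0,40],[0,0.001,-0.001,0,40],[0,0.001,-0.001,0,40],[0,0.001,-0.001,0,40],[0,0.001,-0.001,0,40]]';  python3 -m inch '[[0,0,0,0,40],[0,0,0,0,40],[0,0,0,0,40],[0,0,0,0,40],[-0.001,0,0,0,40],[-0.003,0,0,0,40],[-0.005,0,0,0,40],[-0.007,0,0,0,40]]'
```

```text
t: 11.8
eef_pos: [657.8, -30.8, 59.2]
orientation: [2.231, 2.211, 0.0]
contact_force: [0.6, -0.5, 1.0]
finger_gap: 43.4
finger_force: 30.0
t: 12.6
eef_pos: [657.5, -34.9, 59.1]
orientation: [-2.231, -2.211, -0.0]
contact_force: [0.2, 1.1, 0.4]
finger_gap: 43.8
finger_force: 30.0
```

```bash
python3 -m inch '[[-0.002,0,0,0,40],[-0.004,0,0,0,40],[-0.006,0,0,0,40],[-0.008,0,0,0,40],[-0.010,0,0,0,40],[-0.012,0,0,0,40],[-0.014,0,0,0,40],[-0.015,0,0,0,40]]'
```

```text
t: 13.4
eef_pos: [657.6, -44.2, 59.1]
orientation: [-2.232, -2.211, 0.0]
contact_force: [0.4, 1.7, 1.3]
finger_gap: 44.0
finger_force: 30.0
```

```bash
python3 -m inch '[[-0.0015,0,0,0,40],[-0.003,0,0,0,40],[-0.0045,0,0,0,40],[-0.006,0,0,0,40],[-0.0075,0,0,0,40],[-0.009,0,0,0,40],[-0.010,0,0,0,40],[-0.010,0,0,0,40]]'
```

```text
t: 14.2
eef_pos: [657.6, -50.2, 59.2]
orientation: [2.231, 2.211, -0.0]
contact_force: [-0.2, 2.3, 0.3]
finger_gap: 43.8
finger_force: 30.0
```

```bash
python3 -m inch '[[-0.0015,0,0,0,40],[-0.003,0,0,0,40],[-0.0045,0,0,0,40],[-0.006,0,0,0,40],[-0.0075,0,0,0,40],[-0.0085,0,0,0,40],[-0.009,0,0,0,40],[-0.009,0,0,0,40]]'
```

```text
t: 15.0
eef_pos: [657.5, -55.6, 59.1]
orientation: [2.231, 2.211, -0.0]
contact_force: [0.1, 2.0, 2.0]
finger_gap: 43.7
finger_force: 30.0
```

```bash
python3 -m inch '[[-0.0007,0,0,0,40],[-0.0014,0,0,0,40],[-0.0021,0,0,0,40],[-0.0028,0,0,0,40],[-0.0035,0,0,0,40],[-0.0035,0,0,0,40],[-0.0035,0,0,0,40],[-0.0035,0,0,0,40]]'
```

```text
t: 15.8
eef_pos: [657.5, -57.6, 59.2]
orientation: [2.231, 2.211, -0.0]
contact_force: [-0.2, 2.4, 0.6]
finger_gap: 43.8
finger_force: 30.0
```

```bash
python3 -m inch '[[-0.0007,0,0,0,40],[-0.0014,0,0,0,40],[-0.0021,0,0,0,40],[-0.0021,0,0,0,40],[-0.0021,0,0,0,40],[-0.0021,0,0,0,40],[-0.0021,0,0,0,40],[-0.0021,0,0,0,40]]'
```

```text
t: 16.6
eef_pos: [657.5, -58.8, 59.2]
orientation: [2.231, 2.211, -0.0]
contact_force: [-0.1, 1.9, 2.1]
finger_gap: 43.4
finger_force: 30.0
```

```bash
python3 -m inch '[[-0.0007,0,0,0,40],[-0.0014,0,0,0,40],[-0.0021,0,0,0,40],[-0.0021,0,0,0,40],[-0.0021,0,0,0,40],[-0.0021,0,0,0,40],[-0.0021,0,0,0,40],[-0.0021,0,0,0,40]]'
```

```text
t: 17.4
eef_pos: [657.5, -59.3, 59.2]
orientation: [-2.231, -2.211, -0.001]
contact_force: [1.1, 6.1, 1.6]
finger_gap: 44.0
finger_force: 30.0
```

```bash
python3 -m inch '[[0.001,0,0,0,60],[0.002,0,0,0,87],[0.002,0,0,0,87],[0.002,0,0,0,87],[0.002,0,0,0,87],[0.002,0,-0.05,0,87],[0.002,0,-0.12,0,87],[0.002,0,-0.19,0,87]]'; python3 -m inch '[[-0.01,-0.07,-0.05,0,87],[-0.03,-0.14,-0.09,0,87],[-0.05,-0.21,-0.09,0,87],[-0.07,-0.28,-0.09,0,87],[-0.08,-0.33,-0.09,0,87],[-0.08,-0.335,-0.09,0,87],[-0.08,-0.335,-0.09,0,87],[-0.08,-0.335,-0.09,0,87]]'
cat > r.py <<'E'
from h import *
import sys
c=snap('wrist',sys.argv[1]);P=cloud(c);z=P[...,2]
o=robot.get_obs();R=cv2.Rodrigues(np.array(o['orientation'],float))[0];print(np.round(o['eef_pos'],1),R[:2].round(4))
hsv=cv2.cvtColor(c['image'],cv2.COLOR_RGB2HSV)
near=(P[...,0]>400)&(P[...,0]<520)&(P[...,1]>-110)&(P[...,1]<10)
cap=near&(z>72)&(z<92)
q=P[cap].astype(np.float32);print('cap',len(q),'circle',cv2.minEnclosingCircle(q[:,:2]),'mid',((np.percentile(q,1,0)+np.percentile(q,99,0))/2).round(1))
for lo,hi in [(4,70),(50,70)]:
    b=near&(z>lo)&(z<hi);q=P[b].astype(np.float32);print(lo,len(q),cv2.minAreaRect(q[:,:2]),np.nanmax(z[near]))
E
python3 r.py r1.png
```

```text
t: 18.2
eef_pos: [656.8, -59.0, 173.6]
orientation: [-2.231, -2.21, 0.002]
contact_force: [1.0, 0.7, 0.3]
finger_gap: 86.3
finger_force: 0.0
t: 19.0
eef_pos: [457.7, -105.5, 227.5]
orientation: [2.23, 2.21, 0.002]
contact_force: [0.2, -0.5, 0.1]
finger_gap: 86.9
finger_force: 0.0
[ 457.8 -105.4  227.4] [[ 8.6e-03  1.0e+00  2.0e-03]
 [ 1.0e+00 -8.6e-03 -8.0e-04]]Traceback (most recent call last):
  File "r.py", line 8, in <module>
    q=P[cap].astype(np.float32);print('cap',len(q),'circle',cv2.minEnclosingCircle(q[:,:2]),'mid',((np.percentile(q,1,0)+np.percentile(q,99,0))/2).round(1))
                                                            ~~~~~~~~~~~~~~~~~~~~~~^^^^^^^^^
cv2.error: OpenCV(4.12.0) /io/opencv/modules/imgproc/src/shapedescr.cpp:201: error: (-215:Assertion failed) count >= 0 && (depth == CV_32F || depth == CV_32S) in function 'minEnclosingCircle'
```

View pics/r1.png

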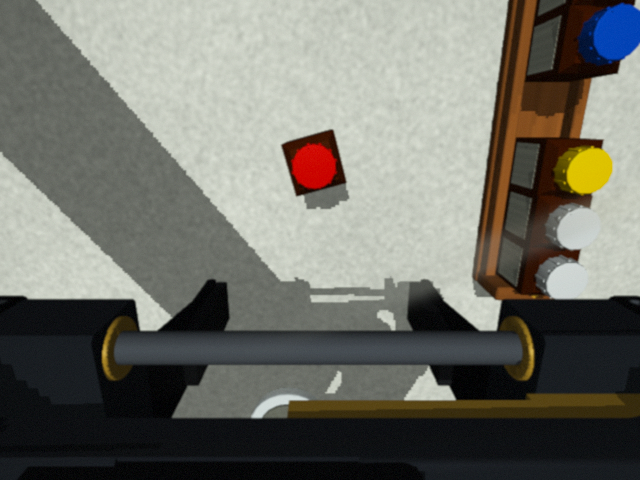

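Red is at (315, 165), yawed about 15°. The rack shows one gap, between blue (610, 33) and yellow (583, 170), and the right side is packed tight. I'll fix the helper and measure red.

```bash
sed -i 's/q\[:,:2\]/np.ascontiguousarray(q[:,:2])/' r.py; python3 r.py r2.png
```

```text
[ 457.6 -105.2  227.2] [[ 8.3e-03  1.0e+00  1.5e-03]
 [ 1.0e+00 -8.3e-03 -6.0e-04]]
cap 1583 circle ((455.17041015625, -56.0883903503418), 17.803173065185547) mid [455.2 -55.7  81.3]
4 1396 ((454.957763671875, -56.1991081237793), (44.126220703125, 44.0700798034668), 14.818164825439453) 322.64091389711245
50 1341 ((454.95928955078125, -56.20685958862305), (44.12346649169922, 44.05854415893555), 14.824126243591309) 322.64091389711245
```

```bash
python3 -m inch '[[0.03,-0.002,0,-0.04,87],[0.06,-0.004,0.04,-0.085,87],[0.082,-0.005,0.08,-0.085,87],[0.082,-0.005,0.12,-0.085,87],[0.082,-0.005,0.15,-0.085,87],[0.082,-0.005,0.165,-0.085,87],[0.082,-0.005,0.165,-0.085,87],[0.082,-0.005,0.165,-0.085,87]]'
python3 - <<'E'
from h import *
o=robot.get_obs();R=cv2.Rodrigues(np.array(o['orientation'],float))[0];print(R.round(4),R.T@(np.array([455,-56.1,47])-o['eef_pos'])/600,np.degrees(np.arctan2(R[1,1],R[0,1])))
E
```

```text
t: 19.9
eef_pos: [454.3, -55.9, 128.4]
orientation: [1.916, 2.488, 0.0]
contact_force: [0.7, -0.1, 1.0]
finger_gap: 87.0
finger_force: 0.0
[[-2.554e-01  9.668e-01  7.000e-04]
 [ 9.668e-01  2.554e-01 -3.000e-04]
 [-5.000e-04  6.000e-04 -1.000e+00]] [-0.00051705  0.00103406  0.13558658] 14.799112533419217
```

```bash
python3 -m inch '[[0,0.001,0.035,0,87],[0,0.001,0.07,0,87],[0,0.001,0.105,0,87],[0,0.001,0.136,0,87],[0,0.001,0.136,0,87],[0,0.001,0.136,0,60],[0,0.001,0.136,0,50],[0,0.001,0.136,0,40]]';  python3 -m inch '[[0,0,0,0,40],[0,0,0,0,40],[0,0,0,0,40],[0,0,0,0,40],[0,0,0,0,40],[0,0,0,0,40],[0,0,0,0,40],[0,0,0,0,40]]'
```

```text
t: 20.7
eef_pos: [454.8, -55.9, 47.6]
orientation: [1.916, 2.487, 0.001]
contact_force: [-0.3, -0.4, -0.2]
finger_gap: 70.5
finger_force: 0.0
t: 21.5
eef_pos: [454.4, -55.7, 46.7]
orientation: [1.917, 2.488, 0.0]
contact_force: [-0.0, 0.9, 4.5]
finger_gap: 43.9
finger_force: 30.0
```

```bash
python3 -m inch '[[0,0,-0.02,0,40],[0,0,-0.06,0,40],[0,0,-0.1,0,40],[0,0,-0.14,0.03,40],[0,0,-0.18,0.06,40],[0,0,-0.2,0.085,40],[0,0,-0.2,0.085,40],[0,0,-0.2,0.085,40]]'
python3 - <<'E'
from h import *
o=robot.get_obs();R=cv2.Rodrigues(np.array(o['orientation'],float))[0];print(R.round(4),R.T@(np.array([657.8,-13.9,167])-o['eef_pos'])/600,np.degrees(np.arctan2(R[1,1],R[0,1])))
E
```

```text
t: 22.3
eef_pos: [453.4, -55.5, 166.1]
orientation: [-2.229, -2.213, 0.001]
contact_force: [0.0, 0.4, -1.4]
finger_gap: 43.8
finger_force: 30.0
[[ 7.3e-03  1.0e+00 -1.2e-03]
 [ 1.0e+00 -7.3e-03  3.0e-04]
 [ 3.0e-04 -1.2e-03 -1.0e+00]] [ 0.07178065  0.3401336  -0.00195175] -0.41983580927856345
```

```bash
python3 -m inch '[[0.01,0.04,0,0,40],[0.025,0.1,0,0,40],[0.04,0.17,0,0,40],[0.053,0.24,0,0,40],[0.065,0.3,0,0,40],[0.07,0.33,0,0,40],[0.072,0.339,0,0,40],[0.072,0.339,0,0,40]]'; python3 -m inch '[[0,0,0,0,40],[0,0,0,0,40],[0,0,0,0,40],[0,0,0,0,40],[0,0,0,0,40],[0,0,0,0,40],[0,0,0,0,40],[0,0,0,0,40]]'
python3 - <<'E'
from h import *
c=snap('wrist','g1.png');P=cloud(c);z=P[...,2];hsv=cv2.cvtColor(c['image'],cv2.COLOR_RGB2HSV)
o=robot.get_obs();R=cv2.Rodrigues(np.array(o['orientation'],float))[0]
print(np.round(o['eef_pos'],2),np.degrees(np.arctan2(R[1,1],R[0,1])))
h,s,v=[hsv[...,i].astype(int) for i in range(3)]
for n,m in dict(blue=(abs(h-110)<12)&(s>120),yellow=(abs(h-26)<6)&(s>150),red=((h<6)|(h>174))&(s>190)&(v>60)).items():
    n_,l,st,_=cv2.connectedComponentsWithStats(m.astype(np.uint8));i=1+st[1:,4].argmax();print(n,st[i])
    q=P[l==i];q=q[~np.isnan(q[:,0])];top=np.percentile(q[:,2],90);q=q[abs(q[:,2]-top)<4]
    if len(q): print('  mid',((np.percentile(q,1,0)+np.percentile(q,99,0))/2).round(1),np.ptp(q,axis=0).round(1),len(q))
E
```

```text
t: 23.1
eef_pos: [656.8, -14.0, 164.4]
orientation: [-2.228, -2.21, 0.004]
contact_force: [0.1, -0.2, -1.2]
finger_gap: 43.5
finger_force: 30.0
t: 23.9
eef_pos: [657.8, -14.3, 166.6]
orientation: [2.231, 2.211, -0.0]
contact_force: [0.3, 0.5, -1.1]
finger_gap: 43.7
finger_force: 30.0
[657.84 -14.25 166.54] -0.5167082523743783
blue [ 287  155   62   63 2829]
  mid [657.8  31.1  94. ] [34.9 35.1  5.5] 2662
yellow [ 182  393  403   25 7397]
  mid [671.3   8.2 243. ] [83.1  3.7  5.8] 5873
red [ 265  365  106   35 3291]
  mid [657.8 -16.8 202.2] [35.1 15.6  5.1] 3236
```

View pics/g1.png

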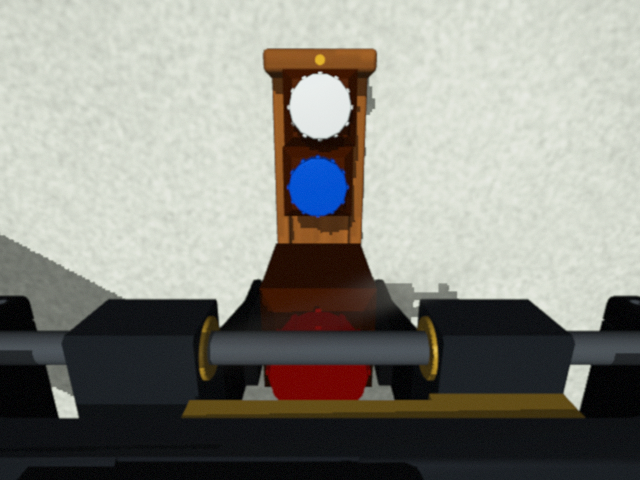

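The view shows red held straight, at column 318 with its front face at rows 245–305. Blue is at (318, 186), firm behind white. I'll check red's offset in the fingers from that face.

Run:
```python
from h import *
c=snap('wrist');P=cloud(c);o=robot.get_obs()
print(np.round(o['eef_pos'],2))
for r in range(240,312,8): 
    q=P[r,290:350];print(r,np.nanmedian(q,0).round(1),np.nanmedian(P[r,292:305],0).round(1),np.nanmedian(P[r,335:348],0).round(1))
for r in range(306,334,4): print(r,np.nanmedian(P[r,310:328],0).round(1))
```

```text
[657.85 -14.27 166.53]
240 [659.1 -26.4  11.6] [641.2 -26.3  11.5] [677.  -26.4  12.1]
248 [659.1   7.  132.5] [648.3   7.2 132.7] [669.6   6.8 132.2]
256 [659.1   6.9 144. ] [648.9   7.  144. ] [668.9   6.8 143.9]
264 [658.8   7.  154.5] [649.4   7.1 154.6] [668.2   6.8 154.4]
272 [659.    6.9 163.6] [649.9   6.8 163.2] [667.7   7.  163.9]
280 [658.5   7.  172. ] [650.3   7.1 172. ] [667.2   7.  172.1]
288 [658.7   7.  179.3] [650.7   7.1 179.5] [666.7   6.9 179.5]
296 [658.9   4.8 181.8] [650.9   4.9 181.8] [666.6   4.7 181.8]
304 [658.7   2.7 184.1] [650.8   2.9 184.3] [666.5   2.6 183.9]
306 [658.3   2.2 184.6]
310 [658.3   1.4 186.3]
314 [658.3   1.9 190.1]
318 [658.3   1.6 192.3]
322 [658.3   1.6 195. ]
326 [658.3   1.9 198.1]
330 [658.3   1.6 200.2]
```

```bash
python3 -m inch '[[0.0015,0,0.01,0,40],[0.0015,0,0.025,0,40],[0.0015,0,0.04,0,40],[0.0015,0,0.05,0,40],[0.0015,0,0.06,0,40],[0.0015,0,0.06,0,40],[0.0015,0,0.06,0,40],[0.0015,0,0.06,0,40]]'; python3 -m inch '[[0,0,0.004,0,40],[0,0,0.008,0,40],[0,0,0.012,0,40],[0,0,0.016,0,40],[0,0,0.02,0,40],[0,0,0.024,0,40],[0,0,0.028,0,40],[0,0,0.03,0,40]]'
```

```text
t: 24.8
eef_pos: [658.2, -13.5, 130.9]
orientation: [2.231, 2.211, 0.001]
contact_force: [-0.5, 0.1, -0.1]
finger_gap: 43.8
finger_force: 30.0
t: 25.6
eef_pos: [657.7, -13.4, 112.2]
orientation: [-2.231, -2.211, 0.0]
contact_force: [0.5, 0.1, -1.6]
finger_gap: 43.8
finger_force: 30.0
```

Its bottom is at about 65 mm, already between the neighbours, with no force. I'll continue slowly.

```bash
python3 -m inch '[[0,0,0.004,0,40],[0,0,0.008,0,40],[0,0,0.012,0,40],[0,0,0.016,0,40],[0,0,0.02,0,40],[0,0,0.024,0,40],[0,0,0.028,0,40],[0,0,0.03,0,40]]'
```

```text
t: 26.4
eef_pos: [657.7, -13.4, 94.2]
orientation: [-2.231, -2.211, 0.0]
contact_force: [0.6, -0.4, -1.7]
finger_gap: 43.7
finger_force: 30.0
```

```bash
python3 -m inch '[[0,0,0.004,0,40],[0,0,0.008,0,40],[0,0,0.012,0,40],[0,0,0.016,0,40],[0,0,0.02,0,40],[0,0,0.024,0,40],[0,0,0.028,0,40],[0,0,0.03,0,40]]'
```

```text
t: 27.2
eef_pos: [657.7, -13.4, 76.2]
orientation: [-2.231, -2.211, 0.0]
contact_force: [0.1, -0.6, -0.7]
finger_gap: 43.6
finger_force: 30.0
```

```bash
python3 -m inch '[[0,0,0.002,0,40],[0,0,0.004,0,40],[0,0,0.006,0,40],[0,0,0.008,0,40],[0,0,0.01,0,40],[0,0,0.012,0,40],[0,0,0.014,0,40],[0,0,0.016,0,40]]'
```

```text
t: 28.0
eef_pos: [657.9, -13.4, 66.9]
orientation: [-2.232, -2.211, -0.0]
contact_force: [0.6, -0.1, 0.2]
finger_gap: 43.8
finger_force: 30.0
```

```bash
python3 -m inch '[[0,0,0.002,0,40],[0,0,0.004,0,40],[0,0,0.006,0,40],[0,0,0.008,0,40],[0,0,0.010,0,40],[0,0,0.0115,0,40],[0,0,0.0125,0,40],[0,0,0.0125,0,40]]'
```

```text
t: 28.8
eef_pos: [657.8, -13.4, 59.3]
orientation: [-2.231, -2.211, 0.0]
contact_force: [-1.0, -0.5, -1.6]
finger_gap: 44.1
finger_force: 30.0
```

```bash
python3 -m inch '[[0,0,0.0005,0,40],[0,0,0.001,0,40],[0,0,0.0015,0,40],[0,0,0.002,0,40],[0,0,0.002,0,40],[0,0,0.002,0,40],[0,0,0.002,0,40],[0,0,0.002,0,40]]'
```

```text
t: 29.6
eef_pos: [657.9, -13.4, 58.8]
orientation: [2.231, 2.211, 0.0]
contact_force: [-1.9, 0.9, 5.4]
finger_gap: 44.1
finger_force: 30.0
```

Red is down on the floor with 5 N of support. I'll release it, rise and check.

```bash
python3 -m inch '[[0,0,0,0,60],[0,0,0,0,87],[0,0,0,0,87],[0,0,0,0,87],[0,0,0,0,87],[0,0,0,0,87],[0,0,-0.03,0,87],[0,0,-0.07,0,87]]'; python3 -m inch '[[0,0,-0.06,0,87],[0,0,-0.12,0,87],[-0.02,0,-0.18,0,87],[-0.06,0,-0.22,0,87],[-0.1,0,-0.22,0,87],[-0.1,0,-0.22,0,87],[-0.1,0,-0.22,0,87],[-0.1,0,-0.22,0,87]]';python3 w.py f1.png
```

```text
t: 30.4
eef_pos: [656.6, -13.2, 99.1]
orientation: [-2.229, -2.209, 0.003]
contact_force: [-0.4, -0.8, -0.4]
finger_gap: 86.2
finger_force: 0.0
t: 31.2
eef_pos: [656.7, -72.5, 231.4]
orientation: [-2.23, -2.21, 0.001]
contact_force: [-0.5, -0.3, -0.9]
finger_gap: 87.1
finger_force: 0.0
[656.8 -72.3 231.4] [[ 8.2e-03  1.0e+00 -1.7e-03]
 [ 1.0e+00 -8.2e-03  9.0e-04]]
88 [ 294    0   54   51 2096] mid [659.4  71.8  93. ] lo [643.7  58.3  89.7] hi [675.1  85.3  96.3] hsv [ 86.  10. 211.]
88 [ 294   63   50   54 1971] mid [657.8  30.9  93.5] lo [642.1  15.3  90.8] hi [673.5  46.5  96.1] hsv [109. 241. 184.]
88 [ 295  131   48   49 1705] mid [657.5 -14.   93.7] lo [641.7 -29.8  91.2] hi [673.2   1.7  96.2] hsv [  1. 255. 189.]
88 [ 296  193   46   45 1509] mid [657.1 -59.4  92.8] lo [641.3 -75.3  89.6] hi [672.9 -43.5  96. ] hsv [ 26. 255. 210.]
88 [ 298  246   44   43 1370] mid [ 657.6 -103.3   92.4] lo [ 641.9 -119.3   88.8] hi [673.3 -87.3  96. ] hsv [ 80.   9. 199.]
88 [ 299  296   42   35 1144] mid [ 657.5 -144.9   92.4] lo [ 641.5 -158.6   88.6] hi [ 673.6 -131.3   96.1] hsv [ 75.  10. 106.]
50 [283 316  23  15 210] mid [ 631.9 -175.5   54.4] lo [ 621.9 -181.8   50.7] hi [ 642.  -169.3   58.2] hsv [ 13.  116.5  63. ]
50 [334 316  23  15 199] mid [ 682.1 -176.    53.9] lo [ 671.9 -182.    50.2] hi [ 692.3 -169.9   57.7] hsv [ 13. 126.  61.]
```

View pics/f1.png

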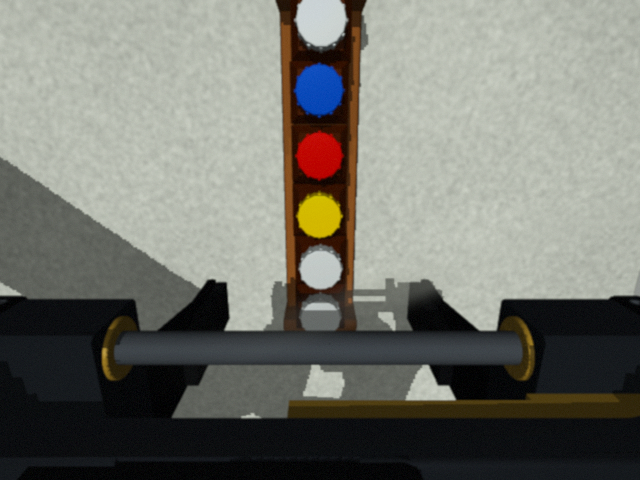

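The picture shows red at (319, 156), between blue (319, 90) and yellow (319, 215), with every cap top at the same height of 96 mm. The centre spacings are 44.9 and 45.4 mm, so I'm handing it in.

```bash
python3 -c "from plant import job; print(job.job_done())"
```

```text
the job is handed in; nothing more can be done
None
```

The red bottle stands on the rack floor between yellow and blue, about 45 mm centre to centre from each, and I handed the job in at about 31 s; the hand-in call gave no verdict.

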